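Turn the recipe binder back one leaf

ROBOT

A 7-joint arm with a two-finger parallel gripper is mounted at the origin on a cart in front of the work surface, level with it; the furniture and walls round the work are solid. World frame = base frame: x ahead of the robot, y to its left, z up, the work surface at z = 0. Lengths are in m, angles in rad, forces in N, time in s.
With the tool pointing down it reaches from about 0.425 to 0.925 m from the base axis. Payload 6.8 kg.
Tool frame: the origin (TCP) lies on the centre line of the jaws, within the pads' length; the fingertips stand ahead of it and the grasp point (between the pads) lies 11 mm behind it (r.tcp_to_tips is the z of the fingertips in the tool frame, in m); z points along the fingers, y is the line along which they close (so a half turn about z gives the same grasp; the last joint's range is limited). The gripper opens to 85 mm and grips with 20 to 120 N. Pads are 22 mm wide; open, the fingers measure 114 mm over their backs; the gripper's body (76 mm by 85 mm) begins 54 mm behind the grasp point. The pads swing forward as they close: fully open they stand 13 mm farther back than shut.
Start: joints at [1.143, 0.477, 0.022, 1.555, -0.011, 1.109, -0.083], TCP at [0.212, -0.641, 0.239] pointing down, gripper open.
Joint ranges: [-2.96, 2.96], [-0.34, 2.1], [-1.41, 1.46], [0.24, 2.44], [-1.37, 4.51], [0.17, 1.92], [-2.96, 2.96]. Speed limits (rad/s): [2.39, 2.39, 3.14, 3.14, 3.14, 3.14, 3.14].

INTERFACE

Orientations are given as a rotation vector (axis times angle).
In Python, from bench import r, optics gives the robot as it stands.
- The arm moves only by the shell command python3 -m creep 'ROWS' [FORCE]. ROWS is a JSON object whose one key "rows" holds a list of rows, each a list of 7 numbers: the shift along the tool's x, y, z in units of 25 mm (1.0 is 25 mm), then the turn, a rotation vector about the tool's x, y, z in units of 8 degrees (1.0 is 8 degrees), then the finger opening in mm, from 0 to 85.4. A call has 1 to 10 rows; each row is the pose to reach, as a shift and turn from the pose commanded when the call began, along the tool's axes at that moment; what a row does not reach only later rows make up. A row lasts 1/8 s, in which the tool goes at most 62.5 mm and 10.7 degrees, less where a joint would pass 70% of its speed; a pose out of reach is approached as far as the arm can. A call with a gripper value outside its range is refused whole. The fingers move at their own pace and stop on an object; FORCE is the grip in N (left out, the last holds). Time passes only in rows, so rows that repeat a pose let the fingers close. It gives the time, the measured TCP pose, the force, the opening and the grip force at its end, in the units of the state.
- r.get_obs(): the state, without advancing time (a new reading comes with each control period).
- optics.grab_frame(name): name is "scene" or "side" or "wrist"; returns a dict with "color" (420x560x3 uint8, blue, green, red), "K" (3x3 intrinsics, pixels), "R" (3x3) and "t" (3): a world point X has camera coordinates R X + t. Camera axes: x right, y down, z forward; pixel columns grow to the right and rows downward; lengths in m; the calibration is good to about 2 mm. A picture is of the moment at which its call begins. There is no depth.
- r.hand_in(): hands the job in; it is judged then, once.
The state is a dict: "clock": time; "joints": joint angles; "qvel": joint speeds; "tau": joint torques, N m; "tcp_pos": TCP position; "orientation": TCP orientation; "contact_force": force on the tool from outside, world axes, zero at the start; "moment": the same for the moment, N m; "grip_width": finger opening in m; "gripper_force": force on a finger pad.
Only numpy, scipy, OpenCV 4.12 (cv2) and the standard library are available. Lean on these libraries where they do the work, as an engineer would, in place of code of your own. Each camera call takes 0.05 s, during which the arm holds its last target. There are 200 camera calls.

TASK

Turn the recipe binder back by one recipe: with a fingertip push the steel page holder aside, clear of the left-hand page, turn only the leaf with the red tab over the rings so that it lies flat on the right while the yellow-tabbed leaf stays lying on the left, then push the page holder back over the left-hand page. Work gently with the fingers only, without gripping or lifting off anything, and do not disturb the food and jars around it.

Things in the scene. Friction and masses are not known exactly. Their poses are not given: they have to be found in the camera images.
- binder: Open recipe binder, fixed: light wooden board 184 x 296 x 8 mm with a pile of stiff white cards left and right of a ring spine. Origin: under the board, midway along the rings; x along the rings away from the reader, y to the left page, z up. Piles: x -75..75, |y| 12..148, tops 25.5 mm over the worktop. A fixed blue tab of the right pile (x -68..-28, 22 mm up) sticks out to y -176.
- spine (a point): Centre of the axis (along the binder's x) about which the two loose leaves turn, 30 mm over the worktop. The three steel rings round it are 40 mm across, their tops 50 mm over the worktop. Mind the wall cupboards behind: on the right (y < -0.2, x > 0.55) from 0.29 m up, on the left (x > 0.65) from 0.51 m up; draw the arm in before crossing in front of them.
- red_leaf (a joint): Turn about the spine of the leaf with the red tab: 0 = flat on the left pile (its start, top leaf there), 1.57 upright, 3.14 flat on the right (stop). Rigid white card, 150 mm along the rings x 142 x 3 mm, about 0.09 kg, 8 to 150 mm from the axis, upper face 33.5 mm over the worktop. Turns freely, slightly damped: let go before upright it falls back, past upright it falls on over.
- red_tab (a point): Middle of the outer edge of the red tab, 176 mm from the axis, midway along the leaf (binder x = 0). The tab is 40 mm wide along the rings, 3 mm thick, and sticks out 26 mm beyond the leaf and the pile; on the left its underside is 30.5 mm over the bare worktop, with nothing under it, so a fingertip can reach in below it.
- yellow_leaf (a joint): Turn of the next leaf, with the yellow tab, which lies right under the red one on the left pile: 0 = flat on the left, grows as it lifts, like the red leaf. Same size; its upper face is 4 mm lower.
- yellow_tab (a point): Middle of the outer edge of the yellow tab (40 mm wide, underside 26.5 mm over the worktop); its centre is 48 mm farther along the rings (binder +x) than the red tab's.
- page_holder (a joint): Swing of the steel page holder about its upright post in front of the left page: 0 = arm along the binder's +x, over the left page; positive = out to the left (anticlockwise from above); 1.57 = along the binder's +y, beyond the page's near edge. Range -0.6 to 2.0; friction (under 1 N at the knob) keeps it where it is left. Over the page it holds the leaves down; from 1.5 up they pass it.
- holder_pivot (a point): On the holder's pivot axis, 40 mm over the worktop, at the binder's x = -90 mm, y = 120 mm (the near edge of the left page is at x = -75 mm). Post and hub are 18 mm across and end 45 mm over the worktop.
- holder_knob (a point): Middle of the holder's upright black thumb knob, 72 mm from the pivot axis, 54 mm over the worktop. Knob 11 to 14 mm across, standing from 41 to 66 mm over the worktop; the flat arm below it is 11 mm wide, 36.5 to 41.5 mm over the worktop, and ends 6 mm beyond the knob's axis.
- garlic: Bystander, loose: whole garlic bulb, about 60 mm. Origin: centre of its underside.
- lemon: Bystander, loose: yellow lemon, 83 x 58 x 58 mm, lying. Origin: centre of its underside.
- salt_shaker: Bystander, loose: glass salt shaker with a grey top, 44 mm across, 90 mm tall. Origin: centre of its underside.
- spice_a: Bystander, loose: spice jar with red lid and green label, 45 mm across, 106 mm tall. Origin: centre of its underside.
- spice_c: Bystander, loose: spice jar with red lid and dark label, 45 mm across, 106 mm tall. Origin: centre of its underside.
- food_tin: Bystander, loose: turquoise food tin, 58 mm across, 72 mm tall. Origin: centre of its underside.

How it is judged:
By the outcome, as a careful person would: the job done as asked, in the order asked, and still so for the second after the job is handed in, with the robot touching nothing.
It also fails if it takes over 72 s, if anything falls off the work surface, if the arm or the gripper's body presses on something with over 40 N, if the wrist force passes 120 N, or if a joint passes its speed limit or range.

## Working session

There is one attempt and no reset: what is moved stays moved. The work goes in short steps, Python scripts to look and compute and a shell command to move; the robot and the scene stay as the last step left them, time stands still between calls to the robot, and variables do not carry over. Pictures are saved under pics/ and viewed, at most 10 in all, crops included, and the job is handed in when it is done.

```bash
mkdir -p pics; ls
python3 - <<'E'
from bench import r, optics
import cv2, numpy as np
o=r.get_obs()
print({k:np.round(v,3).tolist() for k,v in o.items()}, r.tcp_to_tips)
for n in("scene","side"):
    f=optics.grab_frame(n); cv2.imwrite(f"pics/{n}0.png",f["color"]); print(n,f["K"].round(1).tolist(),f["R"].round(3).tolist(),f["t"].round(3).tolist(), (-f["R"].T@f["t"]).round(3))
a=cv2.imread("pics/scene0.png");
E
```

```text
pics
{'clock': 0.0, 'joints': [1.143, 0.478, 0.022, 1.556, -0.012, 1.109, -0.083], 'qvel': [-0.001, -0.001, -0.0, -0.0, 0.002, -0.002, -0.001], 'tau': [-0.0, -59.644, 1.608, -28.12, 0.012, 0.009, 0.0], 'tcp_pos': [0.212, -0.64, 0.238], 'orientation': [-3.1, -0.5, 0.001], 'contact_force': [-0.796, -0.034, -0.07], 'moment': [-0.029, 0.05, -0.006], 'gripper_force': 0.0, 'grip_width': 0.086} 0.008
scene [[542.1, 0.0, 265.9], [0.0, 542.1, 222.3], [0.0, 0.0, 1.0]] [[-0.554, -0.832, 0.009], [-0.344, 0.219, -0.913], [0.758, -0.509, -0.408]] [0.349, 0.223, 1.91] [-1.178  1.213  0.979]
side [[427.4, 0.0, 271.3], [0.0, 427.4, 209.4], [0.0, 0.0, 1.0]] [[0.496, -0.868, -0.021], [-0.399, -0.207, -0.893], [0.771, 0.451, -0.449]] [-0.169, 0.266, 1.13] [-0.682 -0.602  0.741]
```

View pictures.

View pics/scene0.png

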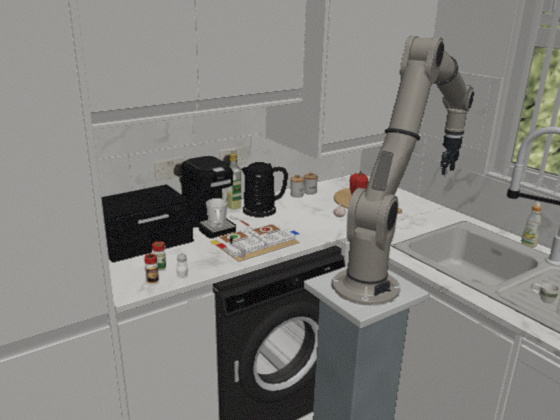

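View pics/side0.png

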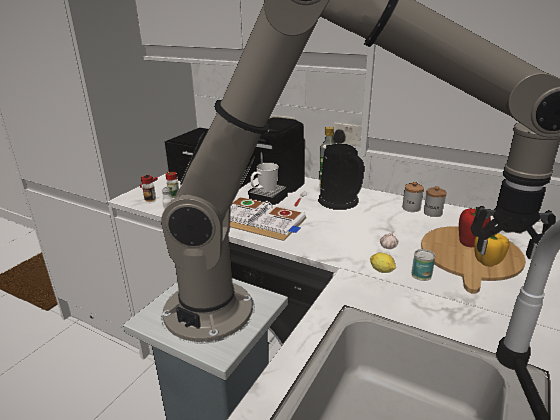

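```bash
cat > h.py <<'E'
from bench import r, optics
import cv2, numpy as np
def ray(f,u,v,z):
    d=f["R"].T@np.linalg.inv(f["K"])@np.array([u,v,1.]); c=-f["R"].T@f["t"]
    return c+d*(z-c[2])/d[2]
def proj(f,X):
    p=f["K"]@(f["R"]@np.asarray(X,float)+f["t"]); return p[:2]/p[2]
def blobs(f,lo,hi,box=None,amin=6):
    h=cv2.cvtColor(f["color"],cv2.COLOR_BGR2HSV); m=cv2.inRange(h,lo,hi)
    if box: k=np.zeros_like(m); k[box[1]:box[3],box[0]:box[2]]=1; m=m*k
    n,l,s,c=cv2.connectedComponentsWithStats(m)
    return [(c[i].round(1).tolist(),s[i].tolist()) for i in range(1,n) if s[i][4]>=amin]
E
python3 - <<'E'
from h import *
f=optics.grab_frame("scene"); b=(190,205,310,265)
for n,lo,hi,z in(("red",(0,120,100),(8,255,255),.032),("red2",(172,120,100),(180,255,255),.032),("yel",(22,120,120),(35,255,255),.028),("blue",(105,120,80),(125,255,255),.022)):
    for c,s in blobs(f,lo,hi,b): print(n,c,s,ray(f,*c,z).round(3))
c=f["color"][200:300,130:310]; cv2.imwrite("pics/c1.png",cv2.resize(c,None,fx=4.4,fy=4.4,interpolation=cv2.INTER_CUBIC))
E
```

```text
red [266.1, 228.7] [263, 228, 7, 3, 13] [0.527 0.067 0.032]
red [221.0, 245.5] [217, 243, 9, 6, 29] [0.492 0.303 0.032]
yel [214.8, 242.0] [211, 240, 8, 5, 22] [0.539 0.304 0.028]
blue [294.2, 232.1] [292, 231, 6, 3, 12] [ 0.454 -0.025  0.022]
```

View pics/c1.png

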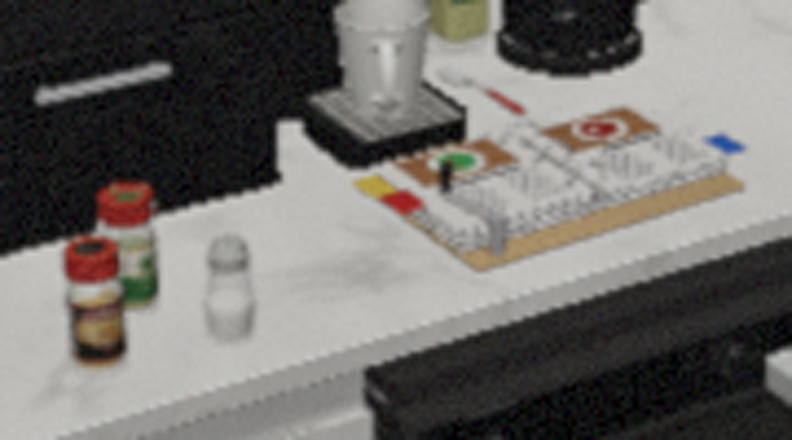

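```bash
python3 - <<'E'
from h import *
f=optics.grab_frame("scene")
for n,u,v,z in(("knob",231.4,239.8,.054),("pivotpost",242.7,251,.04),("mug tray near corner",213,236,0),("tray right",235,228,0),("shaker",182,276,0),("spiceA",159,268,0),("spiceC",152,281,0),("faucet",557,262,0),("binder near-left corner",240,261,0.004)): print(n,ray(f,u,v,z).round(3))
E
python3 -m creep '{"rows":[[0,-2,0,0,0,0,0],[0,-4,0,0,0,0,0],[0,-6,0,0,0,0,0],[1,-7.4,0,0,0,-0.5,0],[3.2,-8,0,0,0,-1.4,0],[5.4,-8.5,0,0,0,-2.2,0],[7.4,-8.9,0,0,0,-2.9,0],[9.3,-9.3,0,0,0,-3.6,0],[11.2,-10.8,0,0,0,-4.3,0],[13.2,-12.4,0,0,0,-5,0]]}'
```

```text
knob [0.475 0.265 0.054]
pivotpost [0.393 0.264 0.04 ]
mug tray near corner [0.644 0.256 0.   ]
tray right [0.663 0.138 0.   ]
shaker [0.409 0.511 0.   ]
spiceA [0.509 0.557 0.   ]
spiceC [0.434 0.616 0.   ]
faucet [-0.271 -0.745  0.   ]
binder near-left corner [0.387 0.28  0.004]
clock: 1.45
tcp_pos: [0.4281, -0.2427, 0.2393]
orientation: [2.741, 1.534, 0.0]
contact_force: [0.8, -0.1, -0.1]
grip_width: 0.0002
gripper_force: 0.0
```

```bash
python3 -m creep '{"rows":[[1.9,-0.7,0,0,0,-0.5,0],[3.8,-1.4,0,0,0,-1,0],[5.7,-2,0,0,0,-1.5,0],[7.5,-2.6,0,0,0,-2,0],[9.4,-3.3,0,0,0,-2.5,0],[11,-4.6,0,0,0,-3,0],[12.5,-5.9,0,0,0,-3.5,0],[14,-7.2,0,0,0,-3.9,0],[15.2,-8.3,0,0,0,-3.94,0],[15.2,-8.3,0,0,0,-3.94,0]]}'
python3 - <<'E'
from h import *
f=optics.grab_frame("wrist"); cv2.imwrite("pics/w1.png",f["color"]); print((-f["R"].T@f["t"]).round(3), f["R"].round(2).tolist())
o=r.get_obs(); print(o["joints"].round(3))
E
```

```text
clock: 2.7
tcp_pos: [0.4491, 0.1918, 0.2396]
orientation: [-2.217, -2.224, -0.002]
contact_force: [0.5, 0.4, 0.4]
grip_width: 0.0002
gripper_force: 0.0
[0.449 0.263 0.374] [[1.0, 0.0, 0.0], [0.0, -0.96, 0.28], [0.0, -0.28, -0.96]]
[ 0.095  0.239 -0.71   1.953  0.183  1.013 -0.698]
```

View pics/w1.png

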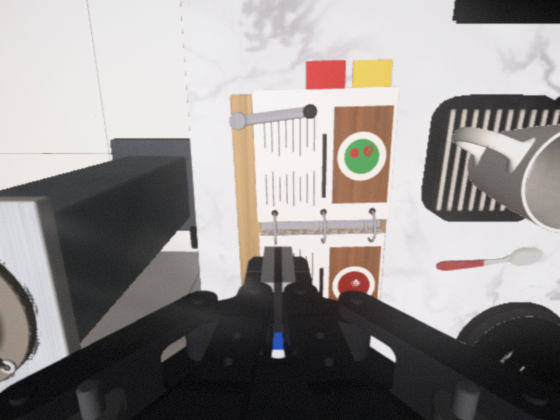

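```bash
cat >> h.py <<'E'
def locate(f):
    P={}
    for n,lo,hi,z in(("red",(0,150,90),(8,255,255),.0335),("yel",(20,120,120),(35,255,255),.0295)):
        h=cv2.cvtColor(f["color"],cv2.COLOR_BGR2HSV); m=cv2.inRange(h,lo,hi)
        c=max(cv2.findContours(m,cv2.RETR_EXTERNAL,cv2.CHAIN_APPROX_NONE)[0],key=cv2.contourArea)
        q=cv2.boxPoints(cv2.minAreaRect(c)); P[n]=np.array([ray(f,u,v,z) for u,v in q])
    return P
E
python3 - <<'E'
from h import *
f=optics.grab_frame("wrist"); P=locate(f)
for n in P: print(n,P[n][:,:2].round(4).tolist(),P[n].mean(0).round(4))
g=f["color"]; h=cv2.cvtColor(g,cv2.COLOR_BGR2HSV)
m=cv2.inRange(h,(0,0,0),(180,255,60))[95:125,295:322]; ys,xs=np.nonzero(m); u,v=xs.mean()+295,ys.mean()+95
print("knob top px",u,v,ray(f,u,v,.066).round(4), "pivot",ray(f,238,121,.045).round(4))
E
```

```text
red [[0.4776, 0.3144], [0.5141, 0.3155], [0.5165, 0.291], [0.4791, 0.2898]] [0.4968 0.3027 0.0335]
yel [[0.5239, 0.3165], [0.5619, 0.3166], [0.5643, 0.2923], [0.5255, 0.2923]] [0.5439 0.3044 0.0295]
knob top px nan nan [nan nan nan] pivot [0.4098 0.2549 0.045 ]<stdin>:5: RuntimeWarning: Mean of empty slice.
  ret = ret.dtype.type(ret / rcount)
```

Run:
```python
from h import *
f=optics.grab_frame("wrist")
k=ray(f,310,111,.066); p=ray(f,238,121,.045); d=k-p; print(k.round(4),p.round(4),np.hypot(*d[:2]),np.arctan2(d[1],d[0]))
print("shaker etc tops", [ (n,proj(f,X).round()) for n,X in (("tip",[.449,.192,.232]),)])
```

```text
[0.4804 0.2627 0.066 ] [0.4103 0.2534 0.045 ] 0.07071322633801846 0.13198160390291402
shaker etc tops [('tip', array([275., 258.]))]
```

```bash
python3 -m creep '{"rows":[[0.9,0.6,1.5,0,0,0,0],[1.8,1.2,3,0,0,0,0],[1.8,1.2,4.5,0,0,0,0],[1.8,1.2,6,0,0,0,0],[1.8,1.2,6.9,0,0,0,0],[1.8,1.2,7.2,0,0,0,0],[1.8,1.2,7.2,0,0,0,0]]}'
cat >> h.py <<'E'
from scipy.spatial.transform import Rotation as Ro
def rows(wps, o=None):
    """wps: list of (world xyz of TCP, world Rotation) -> print rows in tool units"""
    o=o or r.get_obs(); R0=Ro.from_rotvec(o["orientation"]); p0=np.array(o["tcp_pos"])
    for p,R in wps:
        d=R0.inv().apply(np.asarray(p)-p0)/.025; w=np.degrees((R0.inv()*R).as_rotvec())/8
        print(np.round(np.r_[d,w],2).tolist())
def down(psi,tilt=0):  # tool x at world yaw psi deg, z down; then tilt about tool y (deg)
    c,s=np.cos(np.radians(psi)),np.sin(np.radians(psi))
    return Ro.from_matrix(np.array([[c,s,0],[s,-c,0],[0,0,-1.]]))*Ro.from_rotvec([0,np.radians(tilt),0])
PIV=np.array([.409,.2545]); YAW=.036; SP=np.array([.502,.139])
E
python3 - <<'E'
from h import *
w=[]
for th in range(8,100,5):
    t=np.radians(th); ps=90+(th-7.5)*.75; n=np.array([np.cos(np.radians(ps)),np.sin(np.radians(ps))])
    k=PIV+.072*np.array([np.cos(t),np.sin(t)]); w.append((np.r_[k-.0175*n,.058],down(ps)))
rows(w)
f=optics.grab_frame("wrist"); cv2.imwrite("pics/w2.png",f["color"][60:310,150:450])
E
```

```text
clock: 3.72
tcp_pos: [0.4807, 0.2324, 0.0593]
orientation: [2.226, 2.217, -0.001]
contact_force: [-0.6, -0.0, 0.8]
grip_width: -0.0002
gripper_force: 0.0
[0.59, -0.01, 0.05, -0.0, 0.0, -0.08]
[0.83, -0.01, 0.05, -0.0, 0.0, -0.55]
[1.08, -0.04, 0.05, -0.0, 0.0, -1.01]
[1.32, -0.08, 0.05, -0.0, 0.0, -1.48]
[1.56, -0.15, 0.05, -0.0, 0.0, -1.95]
[1.79, -0.23, 0.05, -0.0, 0.0, -2.42]
[2.01, -0.33, 0.05, -0.0, 0.0, -2.89]
[2.22, -0.46, 0.05, -0.0, 0.0, -3.36]
[2.42, -0.6, 0.05, -0.0, 0.0, -3.83]
[2.6, -0.75, 0.05, -0.0, 0.0, -4.3]
[2.77, -0.92, 0.05, -0.0, 0.0, -4.76]
[2.92, -1.11, 0.05, -0.0, 0.0, -5.23]
[3.06, -1.3, 0.05, -0.0, 0.0, -5.7]
[3.17, -1.51, 0.05, -0.0, 0.0, -6.17]
[3.27, -1.72, 0.05, -0.0, 0.0, -6.64]
[3.35, -1.95, 0.05, -0.0, 0.0, -7.11]
[3.41, -2.17, 0.05, -0.0, 0.0, -7.58]
[3.45, -2.4, 0.05, -0.0, 0.0, -8.05]
[3.46, -2.63, 0.05, -0.0, 0.0, -8.51]
```

View pics/w2.png

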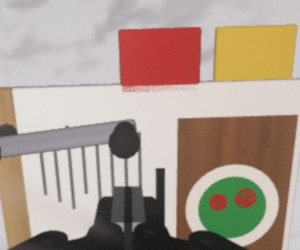

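```bash
python3 -m creep '{"rows":[[0.4,0,0,0,0,0,0],[0.8,0,0,0,0,-0.5,0],[1.1,0,0,0,0,-1,0],[1.3,-0.1,0,0,0,-1.5,0],[1.55,-0.15,0,0,0,-2,0],[1.8,-0.25,0,0,0,-2.4,0],[2,-0.35,0,0,0,-2.9,0],[2.2,-0.45,0,0,0,-3.4,0],[2.4,-0.6,0,0,0,-3.8,0],[2.6,-0.75,0,0,0,-4.3,0]]}'
python3 - <<'E'
from h import *
w=[]
for th in list(range(58,101,5))+[100]:
    t=np.radians(th); ps=90+(th-7.5)*.75; n=np.array([np.cos(np.radians(ps)),np.sin(np.radians(ps))])
    k=PIV+.072*np.array([np.cos(t),np.sin(t)]); w.append((np.r_[k-.0175*n,.058],down(ps)))
rows(w)
E
```

```text
clock: 5.03
tcp_pos: [0.4617, 0.2989, 0.0597]
orientation: [1.465, 2.779, 0.001]
contact_force: [0.8, 0.3, -0.7]
grip_width: -0.0001
gripper_force: 0.2
[0.18, -0.06, 0.07, 0.01, 0.0, -0.43]
[0.41, -0.13, 0.07, 0.01, 0.0, -0.9]
[0.63, -0.21, 0.07, 0.01, 0.0, -1.37]
[0.84, -0.31, 0.07, 0.01, 0.0, -1.84]
[1.05, -0.43, 0.07, 0.01, 0.0, -2.31]
[1.24, -0.57, 0.07, 0.01, 0.0, -2.78]
[1.41, -0.73, 0.07, 0.01, 0.0, -3.25]
[1.57, -0.89, 0.07, 0.01, 0.0, -3.71]
[1.72, -1.08, 0.07, 0.01, 0.0, -4.18]
[1.77, -1.15, 0.07, 0.01, 0.0, -4.37]
```

```bash
python3 -m creep '{"rows":[[0.2,-0.05,0,0,0,-0.4,0],[0.4,-0.15,0,0,0,-0.9,0],[0.65,-0.2,0,0,0,-1.4,0],[0.85,-0.3,0,0,0,-1.8,0],[1.05,-0.45,0,0,0,-2.3,0],[1.25,-0.55,0,0,0,-2.8,0],[1.4,-0.7,0,0,0,-3.2,0],[1.6,-0.9,0,0,0,-3.7,0],[1.75,-1.1,0,0,0,-4.2,0],[1.75,-1.1,0,0,0,-4.2,0]]}'
python3 - <<'E'
from h import *
f=optics.grab_frame("wrist"); cv2.imwrite("pics/w3.png",f["color"])
print(r.get_obs()["joints"].round(2))
E
```

```text
clock: 6.28
tcp_pos: [0.4139, 0.3193, 0.0594]
orientation: [-0.602, -3.083, -0.0]
contact_force: [0.4, -0.1, -0.3]
grip_width: 0.0001
gripper_force: 0.0
[-0.1   0.64 -0.87  2.01  0.69  0.8  -0.19]
```

View pics/w3.png

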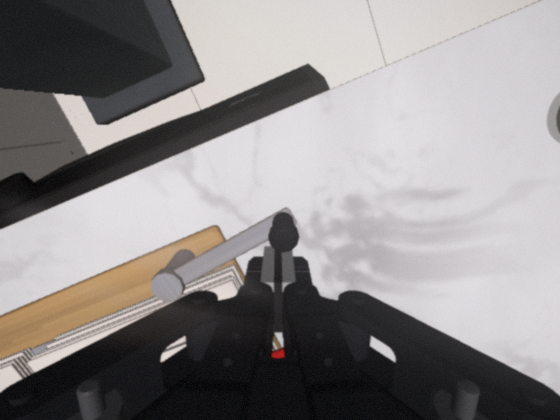

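Run:
```python
from h import *
f=optics.grab_frame("wrist")
for uv in((284,228),(284,240)):
  k=ray(f,*uv,.066); p=ray(f,167,285,.045); d=k-p; print(k.round(4),p.round(4),np.hypot(*d[:2]),np.arctan2(d[1],d[0])-YAW)
print(ray(f,290,212,.0415).round(3))
w=[]
def wp(x,y,z,psi,t): return (np.array([x,y,z]),down(psi,t))
w=[wp(.43,.31,.06,158,0),wp(.46,.36,.2,90,0),wp(.496,.42,.2,92,-50)]
rows(w)
```

```text
[0.393  0.3314 0.066 ] [0.4067 0.2595 0.045 ] 0.07312555727404309 1.7234340933475398
[0.3982 0.3293 0.066 ] [0.4067 0.2595 0.045 ] 0.07028696046682392 1.6568356582310153
[0.395 0.334 0.041]
[-0.71, -0.1, -0.03, 0.0, 0.0, -0.03]
[-1.07, 2.21, -5.63, 0.0, -0.0, 8.47]
[-1.49, 4.97, -5.62, 3.58, -5.53, 7.67]
```

```bash
python3 -m creep '{"rows":[[-0.7,0,0,0,0,0,0],[-0.8,0.3,-0.8,0,0,1,0],[-0.8,0.6,-1.6,0,0,2,0],[-0.9,0.9,-2.4,0,0,3.1,0],[-0.9,1.2,-3.2,0,0,4.2,0],[-1,1.5,-4,0,0,5.3,0],[-1,1.8,-4.8,0,0,6.4,0],[-1,2,-5.6,0,0,7.5,0],[-1,2.2,-5.6,0,0,8.2,0],[-1,2.2,-5.6,0,0,8.2,0]]}'
python3 - <<'E'
from h import *
def wp(x,y,z,psi,t): return (np.array([x,y,z]),down(psi,t))
rows([wp(.496,.42,.2,92,-50)]); print(r.get_obs()["joints"].round(2))
E
```

```text
clock: 7.62
tcp_pos: [0.4595, 0.3602, 0.1996]
orientation: [2.177, 2.264, 0.001]
contact_force: [-0.8, -0.9, -0.5]
grip_width: -0.0002
gripper_force: 0.0
[2.33, 1.55, -0.01, 0.02, -6.25, 0.02]
[-0.23  0.46 -0.71  1.78  0.34  1.03 -1.03]
```

```bash
python3 -m creep '{"rows":[[0.4,0.3,0,0,-0.8,0,0],[0.8,0.6,0,0,-1.6,0,0],[1.2,0.9,0,0,-2.4,0,0],[1.6,1.2,0,0,-3.2,0,0],[2,1.4,0,0,-4,0,0],[2.3,1.5,0,0,-4.8,0,0],[2.3,1.5,0,0,-5.6,0,0],[2.3,1.5,0,0,-6.2,0,0],[2.3,1.5,0,0,-6.2,0,0]]}'
python3 - <<'E'
from h import *
o=r.get_obs(); print(o["joints"].round(2)); print(Ro.from_rotvec(o["orientation"]).as_matrix().round(2).tolist())
f=optics.grab_frame("wrist"); cv2.imwrite("pics/w4.png",f["color"])
for n in P if (P:=locate(f)) else []: print(n,P[n][:,:2].round(4).tolist(),P[n].mean(0).round(4))
E
```

```text
clock: 8.75
tcp_pos: [0.4928, 0.4196, 0.197]
orientation: [1.664, 1.737, -0.775]
contact_force: [0.5, 0.4, 1.0]
grip_width: -0.0
gripper_force: 0.0
[-0.81  0.89 -0.38  1.22  0.65  1.91 -1.2 ]
[[-0.03, 1.0, 0.03], [0.65, 0.04, -0.76], [-0.76, -0.0, -0.65]]
red [[0.4785, 0.3171], [0.5147, 0.3188], [0.5174, 0.2905], [0.4781, 0.2886]] [0.4972 0.3038 0.0335]
yel [[0.5227, 0.3187], [0.563, 0.3206], [0.5697, 0.2927], [0.526, 0.2907]] [0.5454 0.3057 0.0295]
```

View pics/w4.png

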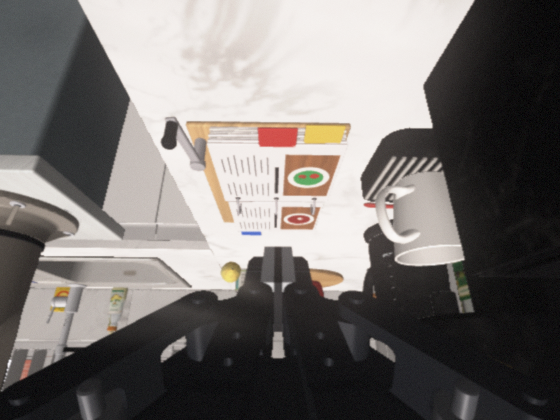

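```bash
cat >> h.py <<'E'
SP=np.array([.5025,.1398])
def wb(u,z,bx=-.004,tilt=-40): # TCP from binder-plane coords (m)
    p=SP+u*np.array([-np.sin(YAW),np.cos(YAW)])+bx*np.array([np.cos(YAW),np.sin(YAW)])
    return np.r_[p,z],down(92.06,tilt)
E
python3 - <<'E'
from h import *
rows([wb(.225,.10),wb(.220,.03),wb(.215,.0168),wb(.1816,.0168)])
E
```

```text
[1.58, -0.21, 4.21, 0.01, 1.2, 0.03]
[3.58, -0.2, 6.17, 0.01, 1.2, 0.03]
[3.85, -0.2, 6.67, 0.01, 1.2, 0.03]
[2.99, -0.21, 7.68, 0.01, 1.2, 0.03]
```

```bash
python3 -m creep '{"rows":[[0.5,0,1.4,0,0.4,0,0],[1,-0.1,2.8,0,0.8,0,0],[1.6,-0.2,4.2,0,1.2,0,0],[2.3,-0.2,4.9,0,1.2,0,0],[3,-0.2,5.6,0,1.2,0,0],[3.5,-0.2,6.1,0,1.2,0,0],[3.5,-0.2,6.1,0,1.2,0,0],[3.5,-0.2,6.1,0,1.2,0,0]]}'
python3 - <<'E'
from h import *
o=r.get_obs(); print(o["joints"].round(2)); print(Ro.from_rotvec(o["orientation"]).as_matrix().round(3).tolist())
rows([wb(.215,.0168),wb(.19,.0168),wb(.1816,.0168)])
a=optics.grab_frame("scene")["color"][190:290,130:310];
cv2.imwrite("pics/c5.png",cv2.resize(a,None,fx=4.4,fy=4.4,interpolation=cv2.INTER_CUBIC))
E
```

```text
clock: 9.8
tcp_pos: [0.4909, 0.3608, 0.0342]
orientation: [1.776, 1.848, -0.645]
contact_force: [-0.2, -0.8, 0.1]
grip_width: 0.0
gripper_force: 0.0
[-0.69  0.93 -0.41  1.49  0.67  1.49 -1.32]
[[-0.03, 0.999, 0.026], [0.766, 0.04, -0.642], [-0.642, 0.0, -0.767]]
[0.26, -0.01, 0.69, 0.02, -0.01, 0.02]
[-0.51, -0.02, 1.34, 0.02, -0.01, 0.02]
[-0.77, -0.02, 1.55, 0.02, -0.01, 0.02]
```

View pics/c5.png

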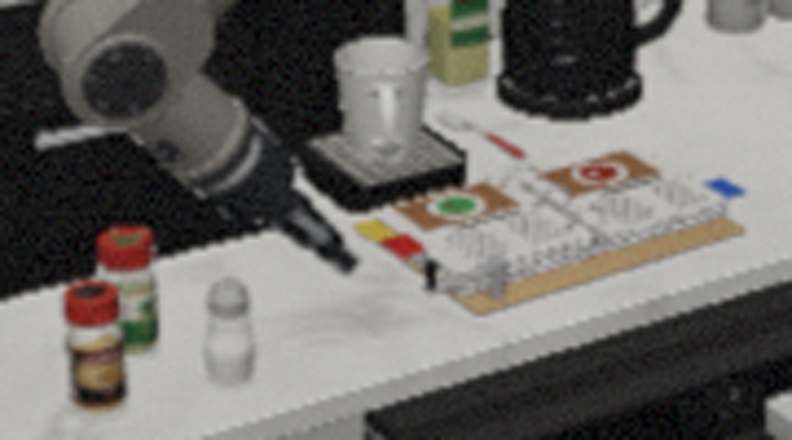

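```bash
python3 -m creep '{"rows":[[0.25,0,0.3,0,0,0,0],[0.25,0,0.7,0,0,0,0],[-0.1,0,1,0,0,0,0],[-0.5,0,1.34,0,0,0,0],[-0.75,0,1.55,0,0,0,0],[-0.75,0,1.55,0,0,0,0]]}'
python3 - <<'E'
from h import *
w=[]
for i,ph in enumerate(range(0,106,5)):
    rho=.168-.038*min(ph/70,1); t=np.radians(ph)
    w.append(wb(rho*np.cos(t)+.0136,rho*np.sin(t)+.030-.0009)); 
rows(w)
f=optics.grab_frame("wrist"); cv2.imwrite("pics/w6.png",f["color"][100:320,150:450])
E
```

```text
clock: 10.6
tcp_pos: [0.4928, 0.3196, 0.0166]
orientation: [1.778, 1.846, -0.647]
contact_force: [0.2, 0.5, 0.2]
grip_width: 0.0003
gripper_force: 0.0
[-0.27, -0.03, -0.42, 0.01, 0.0, 0.01]
[-0.74, -0.03, -0.78, 0.01, 0.0, 0.01]
[-1.24, -0.03, -1.09, 0.01, 0.0, 0.01]
[-1.75, -0.03, -1.34, 0.01, 0.0, 0.01]
[-2.28, -0.03, -1.55, 0.01, 0.0, 0.01]
[-2.81, -0.03, -1.7, 0.01, 0.0, 0.01]
[-3.34, -0.03, -1.81, 0.01, 0.0, 0.01]
[-3.88, -0.03, -1.86, 0.01, 0.0, 0.01]
[-4.4, -0.03, -1.87, 0.01, 0.0, 0.01]
[-4.92, -0.03, -1.82, 0.01, 0.0, 0.01]
[-5.42, -0.03, -1.74, 0.01, 0.0, 0.01]
[-5.9, -0.03, -1.61, 0.01, 0.0, 0.01]
[-6.36, -0.04, -1.44, 0.01, 0.0, 0.01]
[-6.79, -0.04, -1.23, 0.01, 0.0, 0.01]
[-7.2, -0.04, -0.99, 0.01, 0.0, 0.01]
[-7.62, -0.04, -0.81, 0.01, 0.0, 0.01]
[-8.02, -0.04, -0.61, 0.01, 0.0, 0.01]
[-8.4, -0.04, -0.36, 0.01, 0.0, 0.01]
[-8.76, -0.04, -0.09, 0.01, 0.0, 0.01]
[-9.1, -0.04, 0.22, 0.01, 0.0, 0.01]
[-9.4, -0.04, 0.56, 0.01, 0.0, 0.01]
[-9.68, -0.04, 0.92, 0.01, 0.0, 0.01]
```

View pics/w6.png

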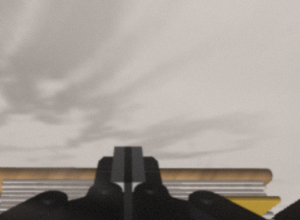

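```bash
python3 -m creep '{"rows":[[-0.15,0,-0.2,0,0,0,0],[-0.3,0,-0.4,0,0,0,0],[-0.5,0,-0.6,0,0,0,0],[-0.75,0,-0.8,0,0,0,0],[-1,0,-0.95,0,0,0,0],[-1.25,0,-1.1,0,0,0,0],[-1.5,0,-1.2,0,0,0,0],[-1.75,0,-1.35,0,0,0,0],[-1.75,0,-1.35,0,0,0,0]]}'
python3 - <<'E'
from h import *
w=[]
for i,ph in enumerate(range(15,106,5)):
    rho=.168-.038*min(ph/70,1); t=np.radians(ph)
    w.append(wb(rho*np.cos(t)+.0136,rho*np.sin(t)+.030-.0009)); 
rows(w)
f=optics.grab_frame("scene")["color"][190:290,130:310]; s=optics.grab_frame("side")["color"][180:280,130:330]
cv2.imwrite("pics/c7.png",np.vstack([cv2.resize(f,(540,300),interpolation=2),cv2.resize(s,(540,270),interpolation=2)]))
E
```

```text
clock: 11.78
tcp_pos: [0.4932, 0.3082, 0.0708]
orientation: [1.777, 1.846, -0.646]
contact_force: [-0.0, 0.4, -0.0]
grip_width: 0.0001
gripper_force: 0.3
[-0.01, -0.03, 0.03, 0.02, 0.0, 0.01]
[-0.54, -0.03, -0.18, 0.02, 0.0, 0.01]
[-1.07, -0.03, -0.34, 0.02, 0.0, 0.01]
[-1.6, -0.03, -0.44, 0.02, 0.0, 0.01]
[-2.14, -0.03, -0.49, 0.02, 0.0, 0.01]
[-2.66, -0.03, -0.5, 0.02, 0.0, 0.01]
[-3.18, -0.03, -0.46, 0.02, 0.0, 0.01]
[-3.68, -0.03, -0.37, 0.02, 0.0, 0.01]
[-4.16, -0.03, -0.24, 0.02, 0.0, 0.01]
[-4.62, -0.04, -0.07, 0.02, 0.0, 0.01]
[-5.05, -0.04, 0.14, 0.02, 0.0, 0.01]
[-5.46, -0.04, 0.38, 0.02, 0.0, 0.01]
[-5.88, -0.04, 0.55, 0.02, 0.0, 0.01]
[-6.28, -0.04, 0.76, 0.02, 0.0, 0.01]
[-6.66, -0.04, 1.01, 0.02, 0.0, 0.01]
[-7.02, -0.04, 1.28, 0.02, 0.0, 0.01]
[-7.36, -0.04, 1.59, 0.02, 0.0, 0.01]
[-7.66, -0.04, 1.92, 0.02, 0.0, 0.01]
[-7.94, -0.05, 2.28, 0.02, 0.0, 0.01]
```

View pics/c7.png

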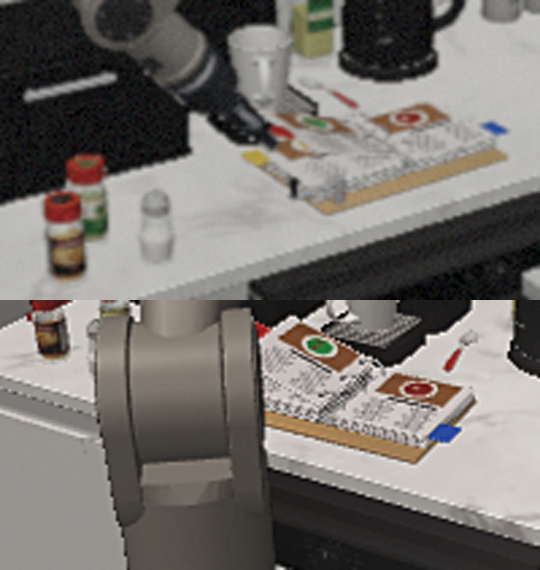

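```bash
python3 -m creep '{"rows":[[-0.3,0,-0.1,0,0,0,0],[-0.8,0,-0.25,0,0,0,0],[-1.3,0,-0.4,0,0,0,0],[-1.8,0,-0.45,0,0,0,0],[-2.3,0,-0.5,0,0,0,0],[-2.8,0,-0.5,0,0,0,0],[-3.25,0,-0.45,0,0,0,0],[-3.7,0,-0.35,0,0,0,0],[-4.15,0,-0.25,0,0,0,0],[-4.6,0,-0.05,0,0,0,0]]}'
python3 - <<'E'
from h import *
w=[]
for i,ph in enumerate(range(60,106,5)):
    rho=.168-.038*min(ph/70,1); t=np.radians(ph)
    w.append(wb(rho*np.cos(t)+.0136,rho*np.sin(t)+.030-.0009)); 
rows(w)
print(r.get_obs()["joints"].round(2))
f=optics.grab_frame("scene")
for n,lo,hi in(("red",(0,120,90),(8,255,255)),("yel",(20,120,120),(35,255,255))):
    print(n,blobs(f,lo,hi,(190,170,310,265)))
for ph in(50,60,70,80): 
    t=np.radians(ph); print(ph,proj(f,wb(.163*np.cos(t),.03+.163*np.sin(t),0)[0]).round(1))
E
```

```text
clock: 13.12
tcp_pos: [0.4963, 0.2209, 0.1453]
orientation: [1.776, 1.848, -0.646]
contact_force: [-0.5, -0.2, 0.1]
grip_width: -0.0001
gripper_force: 0.2
[-0.03, -0.03, -0.03, 0.02, -0.0, 0.02]
[-0.46, -0.03, 0.17, 0.02, -0.0, 0.02]
[-0.86, -0.03, 0.41, 0.02, -0.0, 0.02]
[-1.28, -0.03, 0.59, 0.02, -0.0, 0.02]
[-1.69, -0.03, 0.8, 0.02, -0.0, 0.02]
[-2.07, -0.04, 1.04, 0.02, -0.0, 0.02]
[-2.43, -0.04, 1.32, 0.02, -0.0, 0.02]
[-2.76, -0.04, 1.62, 0.02, -0.0, 0.02]
[-3.07, -0.04, 1.96, 0.02, -0.0, 0.02]
[-3.34, -0.04, 2.32, 0.02, -0.0, 0.02]
[-0.52  0.66 -0.42  1.73  0.67  1.47 -1.19]
red [([266.9, 228.8], [265, 228, 5, 3, 10])]
yel [([235.2, 236.7], [234, 236, 3, 3, 6]), ([214.8, 242.1], [211, 240, 8, 5, 22])]
50 [232.4 212.8]
60 [237.4 207.6]
70 [242.9 203.3]
80 [248.8 200.1]
```

Run:
```python
from h import *
for nm in("side","wrist"):
    f=optics.grab_frame(nm)
    for n,lo,hi in(("red",(0,120,80),(8,255,255)),("yel",(20,120,100),(35,255,255))): print(nm,n,blobs(f,lo,hi,(150,0,480,300),15))
    for ph in(0,50,60,70): 
        t=np.radians(ph); print(ph,proj(f,wb(.163*np.cos(t),.03+.163*np.sin(t),0)[0]).round(1))
```

```text
side red [([239.8, 172.5], [236, 168, 9, 10, 57]), ([170.0, 175.7], [166, 172, 10, 9, 58]), ([297.0, 201.9], [295, 198, 5, 8, 18]), ([469.6, 225.9], [460, 208, 20, 38, 544]), ([284.6, 212.5], [280, 211, 10, 4, 32])]
side yel [([328.3, 130.3], [326, 127, 7, 9, 37]), ([230.6, 198.7], [228, 197, 8, 5, 27]), ([477.2, 239.3], [475, 235, 5, 10, 29]), ([382.7, 261.7], [370, 253, 26, 19, 346])]
0 [222.6 203.7]
50 [233.5 175.9]
60 [238.7 172.7]
70 [244.7 170.7]
wrist red [([340.7, 106.3], [328, 98, 29, 19, 251]), ([440.6, 202.6], [416, 199, 53, 8, 306]), ([361.2, 233.4], [358, 231, 8, 8, 24])]
wrist yel [([339.6, 108.6], [315, 88, 52, 42, 1135])]
0 [284.2 -36.2]
50 [285.2 270.2]
60 [284.5 327.6]
70 [283.7 367.1]
```

```bash
python3 -m creep '{"rows":[[-0.4,0,0.15,0,0,0,0],[-0.85,0,0.4,0,0,0,0],[-1.3,0,0.6,0,0,0,0],[-1.7,0,0.8,0,0,0,0],[-2.05,0,1.05,0,0,0,0],[-2.4,0,1.3,0,0,0,0],[-2.6,0,1.45,0,0,0,0],[-2.8,0,1.6,0,0,0,0],[-2.95,0,1.75,0,0,0,0],[-3.05,0,1.9,0,0,0,0]]}'
cat > st.py <<'E'
from h import *
print(r.get_obs()["clock"],r.get_obs()["tcp_pos"].round(3),r.get_obs()["joints"].round(2))
f=optics.grab_frame("side")
for n,lo,hi in(("red",(0,120,80),(8,255,255)),("yel",(20,120,100),(35,255,255))): print(n,blobs(f,lo,hi,(215,100,320,260),10))
for ph in(0,90,100,110,120,150,179): 
    t=np.radians(ph); print(ph,proj(f,wb(.163*np.cos(t),.03+.163*np.sin(t),0)[0]).round(1),end=" ")
E
python3 st.py
```

```text
clock: 14.52
tcp_pos: [0.4997, 0.1324, 0.1576]
orientation: [1.776, 1.848, -0.646]
contact_force: [-0.1, -0.5, 0.2]
grip_width: 0.0002
gripper_force: 0.0
14.525 [0.5   0.132 0.158] [-0.4   0.57 -0.4   1.85  0.71  1.39 -1.12]
red [([297.0, 201.9], [295, 198, 5, 8, 18]), ([284.6, 212.5], [280, 211, 10, 4, 32])]
yel [([231.5, 198.4], [229, 197, 7, 5, 19]), ([244.9, 203.8], [243, 202, 6, 4, 10])]
0 [222.6 203.7] 90 [258.3 170.5] 100 [265.4 172.4] 110 [272.5 175.7] 120 [279.2 180.1] 150 [294.9 198.9] 179 [300.4 220.4]
```

```bash
python3 -m creep '{"rows":[[0,0,0,0,0,0,0],[0,0,0,0,0,0,0],[0,0,0,0,0,0,0]]}'; python3 st.py
python3 - <<'E'
from h import *
for nm,b in(("scene",(190,150,310,265)),("wrist",None)):
    f=optics.grab_frame(nm)
    for n,lo,hi in(("red",(0,120,70),(8,255,255)),("yel",(20,120,100),(35,255,255)),("blue",(105,120,80),(125,255,255))): print(nm,n,blobs(f,lo,hi,b,8))
    for ph in(0,90,100,110,120,150,179): 
        t=np.radians(ph); print(ph,proj(f,wb(.163*np.cos(t),.03+.163*np.sin(t),0)[0]).round(1),end=" ")
    cv2.imwrite(f"pics/{nm}9.png",f["color"])
E
```

```text
clock: 14.95
tcp_pos: [0.4997, 0.1329, 0.1576]
orientation: [1.776, 1.848, -0.646]
contact_force: [0.3, 0.3, -0.5]
grip_width: -0.0001
gripper_force: 0.0
14.95 [0.5   0.133 0.158] [-0.41  0.57 -0.4   1.85  0.71  1.39 -1.12]
red [([273.4, 175.0], [271, 172, 7, 8, 10]), ([297.0, 201.9], [295, 198, 5, 8, 18]), ([284.7, 212.6], [280, 211, 10, 4, 33])]
yel [([231.5, 198.4], [229, 197, 7, 5, 19]), ([244.9, 203.8], [243, 202, 6, 4, 10])]
0 [222.6 203.7] 90 [258.3 170.5] 100 [265.4 172.4] 110 [272.5 175.7] 120 [279.2 180.1] 150 [294.9 198.9] 179 [300.4 220.4] scene red [([269.2, 198.3], [266, 194, 8, 9, 48])]
scene yel [([233.9, 157.6], [231, 154, 6, 7, 30]), ([234.5, 236.5], [232, 236, 5, 3, 8]), ([214.8, 242.1], [211, 240, 8, 5, 22])]
scene blue [([294.2, 232.1], [292, 231, 6, 3, 12])]
0 [220.4 245.5] 90 [254.7 198. ] 100 [260.6 197.1] 110 [266.1 197.4] 120 [271.3 198.9] 150 [282.7 209.3] 179 [286.4 225.3] wrist red [([478.6, 137.5], [446, 133, 69, 10, 585]), ([277.7, 345.6], [271, 332, 14, 27, 294])]
wrist yel [([348.6, 193.1], [347, 191, 5, 6, 12]), ([350.1, 198.8], [345, 196, 10, 6, 25]), ([60.8, 349.9], [54, 346, 15, 8, 66])]
wrist blue []
0 [ 291.9 -468.1] 90 [285.1 350.1] 100 [283.6 355.1] 110 [282.5 348.8] 120 [281.6 335.9] 150 [280.2 280.5] 179 [279.7 219.2]
```

Run:
```python
from h import *
rows([(np.array([.48,.27,.2]),down(92,0)),(np.array([.372,.340,.13]),down(158,0))])
```

```text
[3.14, -0.57, -4.84, 0.01, 5.0, 0.03]
[7.21, -4.78, -4.6, -2.86, 4.43, -7.87]
```

```bash
python3 -m creep '{"rows":[[0,0,-1,0,0,0,0],[0.5,-0.1,-1.8,0,0.8,0,0],[1,-0.2,-2.6,0,1.6,0,0],[1.5,-0.3,-3.4,0,2.4,0,0],[2.1,-0.4,-4.1,0,3.2,0,0],[2.7,-0.5,-4.8,0,4,0,0],[3.1,-0.6,-4.8,0,5,0,0],[3.1,-0.6,-4.8,0,5,0,0]]}'
python3 - <<'E'
from h import *
rows([(np.array([.372,.340,.13]),down(158,0)),(np.array([.372,.340,.058]),down(158,0))])
for nm,b in(("scene",(190,150,310,265)),("wrist",None)):
    f=optics.grab_frame(nm)
    for n,lo,hi in(("red",(0,120,70),(8,255,255)),("yel",(20,120,100),(35,255,255)),("blue",(105,120,80),(125,255,255))): print(nm,n,blobs(f,lo,hi,b,8))
    print([proj(f,wb(.163*np.cos(t),.03+.163*np.sin(t),0)[0]).round(1) for t in np.radians([150,179])])
E
```

```text
clock: 16.1
tcp_pos: [0.4797, 0.2657, 0.1995]
orientation: [2.181, 2.259, -0.004]
contact_force: [-1.2, -0.2, -0.0]
grip_width: 0.0003
gripper_force: 0.0
[3.13, -4.2, 2.77, -0.01, 0.01, -8.25]
[3.14, -4.2, 5.65, -0.01, 0.01, -8.25]
scene red [([287.0, 227.0], [284, 226, 7, 3, 17])]
scene yel [([214.8, 242.1], [211, 240, 8, 5, 22])]
scene blue []
[array([282.7, 209.3]), array([286.4, 225.3])]
wrist red [([333.8, 233.2], [326, 226, 18, 17, 200]), ([456.4, 336.9], [451, 335, 10, 6, 35])]
wrist yel [([346.9, 154.7], [326, 141, 42, 30, 1138]), ([332.8, 234.7], [317, 219, 34, 31, 509])]
wrist blue []
[array([295.8, 475.6]), array([292. , 418.4])]
```

```bash
python3 -m creep '{"rows":[[0.4,-0.5,0.3,0,0,-1,0],[0.8,-1,0.6,0,0,-2,0],[1.2,-1.6,0.9,0,0,-3.1,0],[1.6,-2.2,1.2,0,0,-4.2,0],[2,-2.7,1.6,0,0,-5.3,0],[2.4,-3.3,2,0,0,-6.4,0],[2.8,-3.8,2.4,0,0,-7.4,0],[3.1,-4.2,2.8,0,0,-8.2,0],[3.1,-4.2,2.8,0,0,-8.2,0]]}'
python3 - <<'E'
from h import *
rows([(np.array([.372,.340,.058]),down(158,0))])
f=optics.grab_frame("wrist")
h=cv2.cvtColor(f["color"],cv2.COLOR_BGR2HSV)
print([proj(f,[*X]).round(1) for X in([.396,.330,.066],[.409,.2545,.045],[.372,.34,.122])])
u,v=proj(f,[.396,.330,.06]).astype(int); print(h[v-12:v+13:4,u-24:u+25:4,2])
f=optics.grab_frame("scene"); print(blobs(f,(0,120,70),(8,255,255),(190,150,310,265),8),blobs(f,(105,120,80),(125,255,255),(190,150,310,265),4))
E
```

```text
clock: 17.32
tcp_pos: [0.3701, 0.3429, 0.1293]
orientation: [-0.599, -3.083, 0.002]
contact_force: [0.5, -0.4, 1.0]
grip_width: -0.0001
gripper_force: 0.0
[-0.12, -0.07, 2.85, -0.01, -0.0, -0.0]
[array([273.7, 265.6]), array([191.8, 299.6]), array([272.5, 269.7])]
[[222 223 231 229 118 106 109  61  81 113 114 212 205]
 [228 218 186 162 111 112 107  60  77 109 115 209 212]
 [185  77  69  73 111 115 104  56  71 110 108  91  80]
 [ 74  58  53  57 109 106  99  52  74 112 112  88  53]
 [ 52  51  52  67 112 104 102  49  70 107 109 101  57]
 [ 56  54  51  70 106 104  99  50  63 106 104 101  51]
 [ 55  56  48  83 109 107  98  45  59 109 105  99  49]]
[([287.5, 227.0], [284, 226, 8, 3, 16])] [([295.0, 232.0], [293, 231, 5, 3, 7])]
```

```bash
python3 -m creep '{"rows":[[0,0,0.8,0,0,0,0],[0,0,1.6,0,0,0,0],[0,0,2.4,0,0,0,0],[0,0,2.8,0,0,0,0],[0,0,2.8,0,0,0,0]]}'
cat > back.py <<'E'
import sys
from h import *
w=[]
for th in range(int(sys.argv[1]),int(sys.argv[2]),-5):
    t=np.radians(th); ps=90+(th-7.5)*.75; n=np.array([np.cos(np.radians(ps)),np.sin(np.radians(ps))])
    k=PIV+.072*np.array([np.cos(t),np.sin(t)]); w.append((np.r_[k+.0175*n,.058],down(ps)))
rows(w)
E
python3 back.py 98 50
```

```text
clock: 18.05
tcp_pos: [0.3709, 0.3415, 0.0588]
orientation: [-0.603, -3.082, 0.002]
contact_force: [-0.0, 0.3, 0.3]
grip_width: -0.0001
gripper_force: 0.0
[-0.58, -0.16, 0.03, -0.01, -0.01, -0.0]
[-0.8, 0.0, 0.03, -0.01, -0.01, 0.47]
[-1.04, 0.15, 0.03, -0.01, -0.01, 0.94]
[-1.28, 0.27, 0.03, -0.01, -0.01, 1.4]
[-1.54, 0.37, 0.03, -0.01, -0.01, 1.87]
[-1.8, 0.44, 0.03, -0.01, -0.0, 2.34]
[-2.07, 0.5, 0.03, -0.01, -0.0, 2.81]
[-2.34, 0.53, 0.03, -0.01, -0.0, 3.28]
[-2.61, 0.54, 0.03, -0.01, -0.0, 3.75]
[-2.88, 0.52, 0.03, -0.01, -0.0, 4.22]
```

```bash
python3 -m creep '{"rows":[[-0.5,-0.15,0,0,0,0,0],[-0.8,0,0,0,0,0.5,0],[-1.05,0.15,0,0,0,0.9,0],[-1.3,0.25,0,0,0,1.4,0],[-1.55,0.35,0,0,0,1.9,0],[-1.8,0.45,0,0,0,2.3,0],[-2.05,0.5,0,0,0,2.8,0],[-2.35,0.55,0,0,0,3.3,0],[-2.6,0.55,0,0,0,3.7,0],[-2.9,0.55,0,0,0,4.2,0]]}'; python3 back.py 53 0
```

```text
clock: 19.3
tcp_pos: [0.4442, 0.3271, 0.0599]
orientation: [1.473, 2.775, 0.0]
contact_force: [-0.0, -0.0, -0.2]
grip_width: 0.0004
gripper_force: 0.2
[0.02, -0.07, 0.08, 0.0, -0.0, -0.01]
[-0.23, 0.05, 0.08, 0.0, -0.0, 0.46]
[-0.48, 0.14, 0.08, 0.0, -0.0, 0.93]
[-0.73, 0.22, 0.08, 0.0, -0.0, 1.4]
[-1.0, 0.27, 0.08, 0.0, -0.0, 1.87]
[-1.26, 0.3, 0.08, 0.0, -0.0, 2.34]
[-1.52, 0.3, 0.08, 0.0, -0.0, 2.81]
[-1.79, 0.28, 0.08, 0.0, -0.0, 3.27]
[-2.05, 0.24, 0.08, 0.0, -0.0, 3.74]
[-2.3, 0.18, 0.08, 0.0, -0.0, 4.21]
[-2.55, 0.1, 0.08, 0.0, -0.0, 4.68]
```

```bash
python3 -m creep '{"rows":[[-0.25,0.05,0,0,0,0.5,0],[-0.5,0.15,0,0,0,0.9,0],[-0.75,0.2,0,0,0,1.4,0],[-1,0.25,0,0,0,1.9,0],[-1.25,0.3,0,0,0,2.3,0],[-1.5,0.3,0,0,0,2.8,0],[-1.8,0.3,0,0,0,3.3,0],[-2.05,0.25,0,0,0,3.7,0],[-2.3,0.2,0,0,0,4.2,0],[-2.4,0.15,0,0,0,4.4,0]]}'
python3 -m creep '{"rows":[[0,0,0,0,0,0,0],[0.5,0,0,0,0,0,0],[0.7,0,-1.5,0,0,0,0],[0.7,0,-3,0,0,0,0],[0.7,0,-4.5,0,0,0,0],[0.5,0,-6,0,0,0,0],[0,0,-7.2,0,0,0,0],[0,0,-7.2,0,0,0,0]]}'
python3 - <<'E'
from h import *
f=optics.grab_frame("wrist"); cv2.imwrite("pics/w10.png",f["color"])
h=cv2.cvtColor(f["color"],cv2.COLOR_BGR2HSV)
for b in(.0,.1,.2,.4):
    t=b+YAW; print(b,proj(f,[*(PIV+.072*np.array([np.cos(t),np.sin(t)])),.066]).round(1),proj(f,[*PIV,.045]).round(1))
u,v=proj(f,[*(PIV+.072*np.array([np.cos(.1),np.sin(.1)])),.066]).astype(int)
x0,y0=u-35,v-30; m=cv2.inRange(h,(0,0,0),(180,255,75))[y0:y0+60,x0:x0+70]
n,l,s,c=cv2.connectedComponentsWithStats(m)
print([((c[i]+[x0,y0]).round(1).tolist(),s[i].tolist()) for i in range(1,n) if s[i][4]>15])
for nm,bx in(("scene",(190,150,310,265)),("wrist",None)):
    g=optics.grab_frame(nm)
    for nn,lo,hi in(("red",(0,120,70),(8,255,255)),("yel",(20,120,100),(35,255,255)),("blue",(105,120,80),(125,255,255))): print(nm,nn,blobs(g,lo,hi,bx,8))
print(proj(f,wb(.163,.028,.048)[0]))
E
```

```text
clock: 20.55
tcp_pos: [0.481, 0.2792, 0.0598]
orientation: [2.242, 2.2, 0.0]
contact_force: [-0.2, 0.5, 0.4]
grip_width: -0.0
gripper_force: 0.3
clock: 21.55
tcp_pos: [0.4817, 0.2808, 0.2424]
orientation: [2.239, 2.202, 0.007]
contact_force: [0.3, 0.6, -0.7]
grip_width: -0.0001
gripper_force: 0.0
0.0 [276.4 211.4] [210.9 209.2]
0.1 [275.7 204.8] [210.9 209.2]
0.2 [274.3 198.1] [210.9 209.2]
0.4 [269.3 185.1] [210.9 209.2]
[([276.6, 201.6], [32, 21, 8, 10, 21])]
scene red [([287.2, 227.0], [284, 226, 7, 3, 16])]
scene yel [([234.8, 236.6], [233, 236, 4, 3, 8]), ([214.8, 242.1], [211, 240, 8, 5, 22])]
scene blue []
wrist red [([329.7, 230.1], [322, 223, 16, 15, 182]), ([434.4, 320.0], [417, 317, 34, 8, 171])]
wrist yel [([336.1, 159.5], [319, 148, 35, 25, 819]), ([328.4, 231.3], [315, 217, 29, 28, 388])]
wrist blue []
[333.25816814 159.50405156]
```

Run:
```python
from h import *
a=cv2.imread("pics/scene0.png"); g=optics.grab_frame("scene")["color"]
print("jars diff",cv2.absdiff(a,g)[240:295,140:192].mean())
a=cv2.imread("pics/side0.png"); g=optics.grab_frame("side")["color"]
print("food diff",cv2.absdiff(a,g)[230:280,365:440].mean(), "spice",cv2.absdiff(a,g)[170:205,138:160].mean())
f=optics.grab_frame("wrist"); h=f["color"].max(2); print(h[186:232:3,250:304:3])
```

```text
jars diff 2.5487179487179485
food diff 1.2003555555555556 spice 1.1402597402597403
[[244 243 244 244 243 244 244 244 243 243 244 244 243 244 244 243 243 243]
 [243 245 244 243 243 244 243 244 244 244 244 243 243 242 243 244 243 238]
 [227 243 244 243 243 243 243 198 244 244 243 243 242 243 243 243 243 239]
 [216 243 243 239 238 230 236 181 213 195 191 210 238 243 243 242 243 239]
 [173 176 176 178 179 180 182 185 135  73  73 142 237 243 243 243 244 239]
 [182 184 184 183 181 185 183 184  89  74  74  95 233 243 243 243 243 239]
 [187 190 188 187 185 183 184 167  73  78  80  77 233 243 243 243 243 238]
 [203 226 236 199 237 190 243 183  77  79  75  74 228 243 243 243 244 239]
 [239 231 243 206 243 188 243 202 123  74  75 160 231 243 243 242 242 240]
 [241 222 242 196 243 190 243 212 241 224 227 239 230 242 215  76 237 241]
 [242 205 242 192 244 200 243 217 241 237 233 237 217 243 219  71 234 242]
 [243 207 243 191 243 204 242 225 238 237 234 239 217 243 233  72 235 241]
 [242 194 243 190 242 207 242 229 235 236 229 240 204 243 233  73 229 242]
 [243 193 243 238 243 212 242 236 236 242 242 242 204 242 233  69 230 242]
 [243 191 242 242 242 236 241 236 233 241 243 242 238 242 234  73 228 242]
 [242 202 242 242 242 242 242 239 237 241 242 241 242 242 234  69 229 241]]
```

```bash
python3 -c "
from bench import r
print(r.hand_in())"
```

```text
the job is handed in; nothing more can be done
None
```

The job is handed in at about 22 s: the red-tabbed leaf lies flat on the right, the yellow-tabbed leaf is still on the left, the page holder is back over the left page at about 0.1 rad (where it started), and the camera checks of the jars and food showed no change.

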